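# Breakfast egg into the blue egg cup

## Task

Take the brown egg out of the wooden egg tray and stand it upright, pointed end up, in the blue egg cup. Set it down rather than letting it drop, and leave the cup standing with the egg resting in it. Leave the white eggs, the yellow egg cup and the salt shaker where they are.

Things in the scene. Friction and masses are not known exactly. Their poses are not given: they have to be found in the camera images.
- brown_egg: Brown egg, about 60 g, 58 mm tall, 44 mm wide at its widest, 25 mm above its lower, blunt end. Origin: tip of the blunt end; z runs to the pointed end. Starts upright, pointed end up, in one of the tray's holes, sunk about 10 mm: blunt end 7 mm above the worktop, widest part 14 mm above the tray's top. Any turn about z is the same. Firm shell: 10 to 20 N of grip is fine.
- white_egg_a: A white egg of the same size, shape and origin, standing in another hole of the tray. Stays there.
- white_egg_b: The other white egg, the same size, shape and origin, standing in the remaining hole of the tray. Stays there.
- tray: Fixed wooden egg tray: a board 85 mm (x) by 245 mm (y), 18 mm thick, with three round through-holes of 35 mm diameter at y = -80, 0 and +80 mm on its middle line. Origin: centre of the underside, on the worktop; z up. Turned by up to 20 degrees. Neighbouring eggs are 36 mm apart; on the two long sides (its x) the eggs are free.
- blue_cup: Blue egg cup, loose on the worktop, about 120 g: 50 mm tall, foot 48 mm in diameter, thin stem, bowl on top 43 mm over the rim, 35 mm inside it, 18 mm deep, narrowing downwards. Origin: centre of the foot's underside, on the worktop; z up. A seated upright egg rests on the rim's inner edge, sunk 10 mm, its blunt end 40 mm above the worktop.
- yellow_cup: The yellow egg cup, the same shape and size as the blue one, loose and empty. Not to be used or moved.
- salt: White salt shaker with a steel top, loose: 80 mm tall, 42 mm in diameter. Origin: centre of the underside; z up. Stays where it is.

How it is judged:
On the way:
1. the brown egg is lifted out of the tray (z of brown_egg in the frame of tray above 0.03 m), for 0.1 s.
At the end, for the whole second after the job is handed in: Brown egg at rest in the blue cup: blunt end within 12 mm of the cup and 30 to 48 mm above its foot, pointed end up within 15 degrees; blue cup upright within 5 degrees on the worktop; white eggs, yellow cup and salt within 30 mm of their starts, upright within 15 degrees (horizontal distance between brown_egg and blue_cup below 0.012 m and z of brown_egg in the frame of blue_cup between 0.03 and 0.048 m and angle between each of brown_egg, white_egg_a, white_egg_b, yellow_cup, salt's own z axis and vertical below 0.26 rad and angle between blue_cup's own z axis and vertical below 0.09 rad and height (world z) of blue_cup below 0.01 m and linear speed of brown_egg below 0.02 m/s and angular speed of brown_egg below 0.3 rad/s and distance of each of white_egg_a, white_egg_b, yellow_cup, salt from where it was at the start of the episode below 0.03 m); the robot touches nothing.
It fails at once if the brown egg is dropped (falls free of the fingers faster than 0.6 m/s, about 18 mm of fall) (linear speed of brown_egg above 0.6 m/s and contact force between the fingers and brown_egg below 0.05 N).
It fails at once if a white egg, the yellow cup or the salt shaker is knocked over or moved by more than 50 mm (distance of any of white_egg_a, white_egg_b, yellow_cup, salt from where it was at the start of the episode above 0.05 m or angle between any of white_egg_a, white_egg_b, yellow_cup, salt's own z axis and vertical above 0.8 rad).
It also fails if it takes over 38 s, if anything falls off the work surface, if the arm or the gripper's body presses on something with over 40 N, if the wrist force passes 120 N, or if a joint passes its speed limit or range.

## Robot

A 6-joint arm with a two-finger parallel gripper is mounted at the origin on the work surface. World frame = base frame: x ahead of the robot, y to its left, z up, the work surface at z = 0. Lengths are in m, angles in rad, forces in N, time in s.
With the tool pointing down it reaches from about 0.3 to 0.75 m from the base axis. Payload 8.5 kg.
Tool frame: the origin (TCP) lies on the centre line of the jaws, within the pads' length; the fingertips stand 17 mm ahead of it and the grasp point (between the pads) lies 2 mm behind it; z points along the fingers, y is the line along which they close (so a half turn about z gives the same grasp; the last joint's range is limited). The gripper opens to 85 mm and grips with 20 to 120 N. Pads are 22 mm wide; open, the fingers measure 114 mm over their backs; the gripper's body (76 mm by 85 mm) begins 54 mm behind the grasp point. The pads swing forward as they close: fully open they stand 13 mm farther back than shut.
Start: joints at [-1.46, 0.381, 1.297, -0, 1.464, -0.215], TCP at [0.176, -0.521, 0.248] pointing down, gripper open.
Joint ranges: [-3.11, 3.11], [-0.89, 2.33], [0.22, 2.48], [-1.42, 4.56], [0.17, 2.85], [-2.88, 2.88]. Speed limits (rad/s): [2.39, 2.39, 3.14, 3.14, 3.14, 3.14].

## Interface

Orientations are given as a rotation vector (axis times angle).
In Python, from rig import env, vision, read_state gives the robot as it stands (env), with the cameras (vision) and the readings as plain functions.
- The arm moves only by the tool step_hand, called after "Request:" by a JSON object that holds its "api" and its "payload", one argument or row to a line. Schema: {"type":"object","properties":{"rows":{"type":"object","properties":{"jaw":{"type":"array","items":{"type":"number"},"minItems":1,"maxItems":20},"dx":{"type":"array","items":{"type":"number"},"minItems":1,"maxItems":20},"dy":{"type":"array","items":{"type":"number"},"minItems":1,"maxItems":20},"dz":{"type":"array","items":{"type":"number"},"minItems":1,"maxItems":20},"yaw":{"type":"array","items":{"type":"number"},"minItems":1,"maxItems":20}},"additionalProperties":false,"required":["jaw","dx","dy","dz","yaw"]},"grip_force":{"type":"number"},"only":{"type":"string"},"quiet":{"type":"boolean"},"lines":{"type":"string"}},"required":["rows"],"additionalProperties":false}. rows is an object with one list for each field, all of the same length, 1 to 20, a row being the entries at one place: jaw (the finger opening in m), dx, dy, dz (the shift in parts of the range, where 1.0 means 0.8 m), yaw (a turn about the tool's z in shares of pi rad (1.0 is pi rad)); each row is the pose to reach, as a shift and turn from the pose commanded when the call began, along the tool's axes at that moment; what a row does not reach only later rows make up. A row lasts 1/8 s, in which the tool goes at most 0.0625 m and 0.188 rad, less where a joint would pass 70% of its speed; a pose out of reach is approached as far as the arm can. The fingers move at their own pace and stop on an object; grip_force is the grip in N (left out, the last holds). Time passes only in rows, so rows that do not move let the fingers close. The tool returns the time, the measured TCP pose, the force, the opening and the grip force at its end. only (a regular expression) keeps the lines of the reply that match it, lines (a string "A,B") keeps lines A to B, and quiet returns only ok. Input that does not fit is refused with a message, and nothing moves.
- read_state(): the state, without advancing time (a new reading comes with each control period).
- vision.snapshot(name): name is "scene" or "top" or "wrist"; returns (picture, depth): 420x560x3 uint8, blue, green, red; 420x560 float32, m along the optical axis (not along the pixel's ray), 0 where there is no reading.
- vision.get_calibration(name): a dict with "intrinsics" (3x3 intrinsics, pixels), "rvec" (rotation vector, rad) and "tvec" (3), from world to camera coordinates, as OpenCV has them; the wrist camera has in their place "T_tool_cam" (4x4, takes a point from camera to tool coordinates, whose origin is the TCP and whose axes are the flange's). Camera axes: x right, y down, z forward; pixel columns grow to the right and rows downward; lengths in m; the calibration is good to about 2 mm. The wrist camera is an equidistant fisheye: a pixel r from the principal point sees the ray r / f radians off the axis. A picture is of the moment at which its call begins: read the wrist's pose just before it. get_calibration takes no time and is no camera call.
- env.job_done(): hands the job in; it is judged then, once.
The state is a dict: "time": time; "joint_pos": joint angles; "qvel": joint speeds; "joint_torque": joint torques, N m; "position": TCP position; "orientation": TCP orientation; "ft_force": force on the tool from outside, world axes, zero at the start; "torque": the same for the moment, N m; "grip_width": finger opening in m; "grasp_force": force on a finger pad.
Only numpy, scipy, OpenCV 4.12 (cv2) and the standard library are available. Lean on these libraries where they do the work, as an engineer would, in place of code of your own. Each camera call takes 0.05 s, during which the arm holds its last target. There are 200 camera calls.

## Working session

There is one attempt and no reset: what is moved stays moved. The work goes in short steps, Python scripts to look and compute and a tool call to move; the robot and the scene stay as the last step left them, time stands still between calls to the robot, and variables do not carry over. Pictures are saved under pics/ and viewed, at most 10 in all, crops included, and the job is handed in when it is done.

```bash
ls; mkdir -p pics; python3 - <<'E'
from rig import env, vision, read_state
import cv2,numpy as np
for n in("scene","top"):
    p,d=vision.snapshot(n); cv2.imwrite(f"pics/{n}0.png",p); np.save(f"pics/{n}0.npy",d)
    c=vision.get_calibration(n); print(n,c)
s=read_state(); print(s["time"],s["position"],s["orientation"],s["grip_width"])
E
```

```text
pics
rig.py
scene {'intrinsics': array([[455.83931579,   0.        , 281.08595649],
       [  0.        , 455.83931579, 209.88368235],
       [  0.        ,   0.        ,   1.        ]]), 'rvec': array([ 2.45066024,  0.80724536, -0.23513082]), 'tvec': array([-0.51709832, -0.30215831,  1.04580982])}
top {'intrinsics': array([[523.93846926,   0.        , 273.32528571],
       [  0.        , 523.93846926, 219.44526584],
       [  0.        ,   0.        ,   1.        ]]), 'rvec': array([ 2.21766048, -2.19208792,  0.07638092]), 'tvec': array([-0.01204049,  0.63184065,  0.98787105])}
0.1 [ 0.17600732 -0.52082478  0.24775515] [-3.09866759e+00 -5.09297020e-01 -8.38670484e-05] 0.08524143371207563
```

View pics/top0.png

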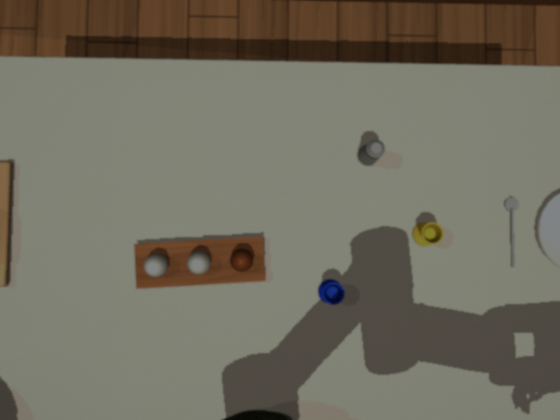

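View pics/scene0.png

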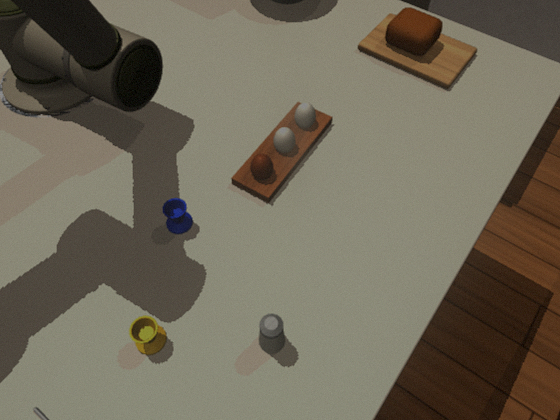

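The top view shows the brown egg at about (242,260), in the right-hand hole next to white eggs at (199,263) and (155,266). The blue cup is at (331,292), yellow at (430,233) and salt at (374,149). The scene view agrees: brown egg (262,166), blue cup (177,215).

```bash
cat > h.py <<'E'
import cv2,numpy as np
from rig import env, vision, read_state
from scipy.spatial.transform import Rotation as R
def cam(n):
    c=vision.get_calibration(n); r=cv2.Rodrigues(c["rvec"])[0]; return c["intrinsics"],r,c["tvec"]
def plane(n,uv,z):
    K,r,t=cam(n); uv=np.atleast_2d(uv).astype(float); d=(r.T@np.linalg.inv(K)@np.c_[uv,np.ones(len(uv))].T).T; o=-r.T@t
    return o+d*((z-o[2])/d[:,2:])
def cloud(n,m,D):
    K,r,t=cam(n); v,u=np.nonzero(m&(D>0)); z=D[v,u]
    return (r.T@((np.linalg.inv(K)@np.c_[u,v,np.ones(len(u))].T)*z-t[:,None])).T
def biggest(m):
    k,l,s,c=cv2.connectedComponentsWithStats(m.astype(np.uint8)); i=1+s[1:,4].argmax(); return l==i,s[i],c[i]
E
python3 - <<'E'
from h import *
for n,boxes in {"top":dict(egg=(226,245,258,275),blue=(300,270,362,315),tray=(125,225,275,295)),"scene":dict(egg=(245,148,278,184),blue=(155,190,200,240))}.items():
    p=cv2.imread(f"pics/{n}0.png"); D=np.load(f"pics/{n}0.npy"); H=cv2.cvtColor(p,cv2.COLOR_BGR2HSV); f=p.astype(int)
    out=p.copy()
    for k,(a,b,c,d) in boxes.items():
        w=np.zeros(D.shape,bool); w[b:d,a:c]=1
        if k=="blue": m=w&(f[...,0]>f[...,2]*1.6)&(f[...,0]>40)
        elif k=="tray":
            m=w&(H[...,1]>90)
        else:
            zz=np.zeros(D.shape); v,u=np.nonzero(D>0); zz[v,u]=cloud(n,D>0,D)[:,2]; m=w&(zz>.026)
        m,s,c=biggest(m); P=cloud(n,m,D); print(n,k,s,c,"zmax",P[:,2].max())
        out[m]=(0,255,0) if k!="tray" else out[m]
        if k=="tray":
            cs,_=cv2.findContours(m.astype(np.uint8),0,1); q=plane(n,cs[0][:,0],.018)[:,:2]; print(cv2.minAreaRect((q*1000).astype(np.float32)))
        if k=="egg": print(" z.032",plane(n,c,.034), "high pts mean",P[P[:,2]>P[:,2].max()-.006].mean(0))
        if k=="blue":
            Q=P[P[:,2]>.043]; print(" rim",len(Q),Q.mean(0),Q.min(0),Q.max(0)," foot",P[P[:,2]<.012].mean(0))
            print(" circ",cv2.minEnclosingCircle((Q[:,:2]*1000).astype(np.float32)))
    cv2.imwrite(f"pics/{n}m.png",cv2.resize(out[130:330,120:380] if n=="top" else out[90:260,130:350],None,fx=3,fy=3))
E
```

```text
top egg [230 249  24  23 423] [241.24113475 259.79432624] zmax 0.0680149584490756
 z.032 [[0.55466555 0.05485685 0.034     ]] high pts mean [0.55531789 0.05514965 0.06429345]
top blue [319 280  25  24 473] [330.80338266 291.31078224] zmax 0.053939494795783326
 rim 168 [ 0.49636025 -0.11552074  0.04886483] [ 0.47750422 -0.13436821  0.04316267] [ 0.5161364  -0.09519393  0.05393949]  foot [ 0.50225362 -0.10543515  0.00591341]
 circ ((496.08587646484375, -115.6614990234375), 20.728696823120117)
top tray [ 135  236  130   52 4905] [203.52905199 261.40713558] zmax 0.0680149584490756
((549.7545166015625, 134.20928955078125), (85.189453125, 244.62796020507812), 4.024847507476807)
scene egg [251 153  23  26 463] [261.85961123 165.89416847] zmax 0.06849845441035753
 z.032 [[0.55429803 0.05784367 0.034     ]] high pts mean [0.55677345 0.05315941 0.06480576]
scene blue [163 198  29  36 652] [177.18251534 215.64110429] zmax 0.054073938488790246
 rim 186 [ 0.49533409 -0.11361461  0.0492029 ] [ 0.47735561 -0.13566867  0.0431362 ] [ 0.51853737 -0.0959904   0.05407394]  foot [ 0.50412287 -0.12160031  0.00774979]
 circ ((497.47772216796875, -115.2123031616211), 21.110889434814453)
```

```bash
cat >> h.py <<'E'
def delta(target,yaw_y=None):
    "shift in tool axes to target, and turn bringing tool y to world angle yaw_y (deg, mod 180)"
    s=read_state(); r=R.from_rotvec(s["orientation"]); d=r.inv().apply(np.array(target)-s["position"])
    y=r.apply([0,1,0]); a=np.degrees(np.arctan2(y[1],y[0])); t=None
    if yaw_y is not None: t=-np.radians((yaw_y-a+90)%180-90)
    print(s["time"],"pos",s["position"].round(4),"tilt",r.apply([0,0,1]).round(4),"yaw",a.round(2),"delta",d.round(4),"turn",t,"w",s["grip_width"],"gf",s["grasp_force"])
E
python3 -c "
from h import *
delta([.555,.0548,.15],4.02)"
```

```text
0.1 pos [ 0.176  -0.5208  0.2478] tilt [-2.0e-04  1.3e-03 -1.0e+00] yaw -71.33 delta [ 0.5433 -0.4239  0.0985] turn -1.3151513399851493 w 0.08524143371207563 gf 0.0
```

The manual's scale: shifts go in shares of 0.8 m and turns go in shares of pi rad. Converting my numbers, 0.5433 m / 0.8 = 0.6791, 0.18 m / 0.8 = 0.225, -1.315 rad / 3.1416 = -0.4186.

Request:
{"api": "step_hand", "payload": {
  "rows": {"jaw": [0.085, 0.085, 0.085, 0.085, 0.085, 0.085, 0.085, 0.085, 0.085, 0.085, 0.085, 0.085, 0.085, 0.085, 0.085, 0.085], "dx": [0.0563, 0.1125, 0.1688, 0.225, 0.2825, 0.3388, 0.395, 0.4513, 0.5075, 0.5638, 0.62, 0.6791, 0.6791, 0.6791, 0.6791, 0.6791], "dy": [-0.0438, -0.0875, -0.1313, -0.175, -0.22, -0.2638, -0.3075, -0.3513, -0.3963, -0.44, -0.4838, -0.5299, -0.5299, -0.5299, -0.5299, -0.5299], "dz": [0.0063, 0.0125, 0.025, 0.0375, 0.05, 0.0625, 0.075, 0.0875, 0.1, 0.1063, 0.1125, 0.1231, 0.1231, 0.1231, 0.1231, 0.1231], "yaw": [-0.035, -0.07, -0.105, -0.1401, -0.1751, -0.2101, -0.2451, -0.2801, -0.3151, -0.3501, -0.3852, -0.4186, -0.4186, -0.4186, -0.4186, -0.4186]},
  "grip_force": 20
}}

```text
time: 2.1
position: [0.5549, 0.0535, 0.1502]
orientation: [2.144, 2.296, 0.0]
ft_force: [0.1, -0.7, 0.1]
grip_width: 0.0848
grasp_force: 0.0
```

```bash
python3 - <<'E'
from h import *
delta([.555,.0548,.036],4.02)
p,d=vision.snapshot("wrist"); cv2.imwrite("pics/w1.png",p); np.save("pics/w1.npy",d); print(vision.get_calibration("wrist"))
E
```

```text
2.1 pos [0.5549 0.0535 0.1502] tilt [ 3.e-04 -1.e-04 -1.e+00] yaw 3.91 delta [0.0013 0.0002 0.1142] turn -0.0019117197113009265 w 0.08480796488548845 gf 0.0
{'intrinsics': array([[325.1922621 ,   0.        , 274.32893466],
       [  0.        , 325.1922621 , 211.17519978],
       [  0.        ,   0.        ,   1.        ]]), 'T_tool_cam': array([[-3.59580763e-05, -9.59668239e-01, -2.81134968e-01,
         7.04197167e-02],
       [ 9.99999904e-01, -1.56966202e-04,  4.07908724e-04,
         1.10747599e-03],
       [-4.35585735e-04, -2.81134926e-01,  9.59668153e-01,
        -1.25988031e-01],
       [ 0.00000000e+00,  0.00000000e+00,  0.00000000e+00,
         1.00000000e+00]])}
```

View pics/w1.png

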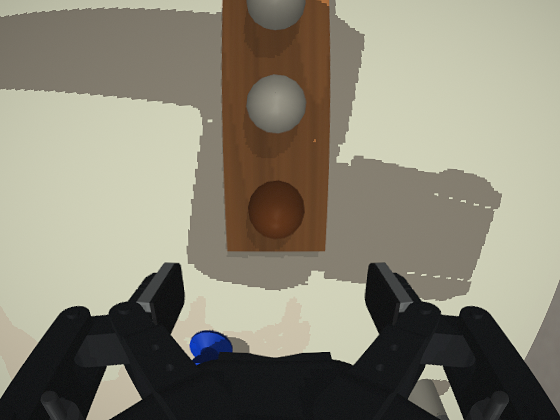

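The wrist view shows the brown egg at (276,210), centred between the finger pads (inner edges at about 182 and 366), and the tray is aligned with the jaws. I'll check it with a ray, then descend.

To row units: 0.114 m / 0.8 = 0.1425, 0.105 m / 0.8 = 0.1313.

```bash
cat >> h.py <<'E'
def wray(uv,z):
    "wrist pixel -> point in world on plane z (current pose)"
    s=read_state(); c=vision.get_calibration("wrist"); K=c["intrinsics"]; T=c["T_tool_cam"]; q=(np.array(uv)-K[:2,2])/K[0,0]; th=np.linalg.norm(q)
    d=np.r_[q/th*np.sin(th),np.cos(th)]; r=R.from_rotvec(s["orientation"]); d=r.apply(T[:3,:3]@d); o=r.apply(T[:3,3])+s["position"]
    return o+d*(z-o[2])/d[2]
E
python3 - <<'E'
from h import *
p=cv2.imread("pics/w1.png").astype(int); v,u=np.mgrid[:420,:560]
# egg edges from row/col brightness not needed: outline by hand from the view
print("egg from outline",wray((276,210),.04), "blue", wray((211,345),.05))
E
```

```text
egg from outline [0.55726329 0.05594953 0.04      ] blue [ 0.5078437  -0.07052324  0.05      ]
```

Request:
{"api": "step_hand", "payload": {
  "rows": {"jaw": [0.085, 0.085, 0.085, 0.085, 0.085, 0.085], "dx": [0.0013, 0.0013, 0.0013, 0.0013, 0.0013, 0.0013], "dy": [0, 0, 0, 0, 0, 0], "dz": [0.0625, 0.1125, 0.1313, 0.1425, 0.1425, 0.1425], "yaw": [0, 0, 0, 0, 0, 0]}
}}

```text
time: 2.9
position: [0.5556, 0.0554, 0.0369]
orientation: [2.141, 2.297, 0.002]
ft_force: [-0.5, 0.4, 0.2]
grip_width: 0.0852
grasp_force: 0.0
```

Request:
{"api": "step_hand", "payload": {
  "rows": {"jaw": [0.05, 0.05, 0.05, 0.05, 0.05], "dx": [0, 0, 0, 0, 0], "dy": [0, 0, 0, 0, 0], "dz": [0, 0, 0, 0, 0], "yaw": [0, 0, 0, 0, 0]},
  "grip_force": 20
}}

```text
time: 3.52
position: [0.555, 0.0554, 0.0358]
orientation: [-2.142, -2.298, 0.0]
ft_force: [0.4, 0.3, -0.2]
grip_width: 0.0501
grasp_force: 0.0
```

Request:
{"api": "step_hand", "payload": {
  "rows": {"jaw": [0.04, 0.035, 0.035, 0.035], "dx": [0, 0, 0, 0], "dy": [0, 0, 0, 0], "dz": [0, 0, 0, 0], "yaw": [0, 0, 0, 0]},
  "grip_force": 20
}}

```text
time: 4.03
position: [0.5557, 0.0554, 0.0361]
orientation: [2.142, 2.297, 0.002]
ft_force: [5.2, 1.0, 3.1]
grip_width: 0.0422
grasp_force: 20.4
```

```bash
python3 - <<'E'
from h import *
p,d=vision.snapshot("wrist"); cv2.imwrite("pics/w2.png",p)
delta([.4965,-.1153,.069])
E
```

```text
4.075 pos [0.5557 0.0554 0.0362] tilt [ 1.9e-03 -1.0e-04 -1.0e+00] yaw 4.01 delta [-0.1662 -0.0709 -0.0329] turn None w 0.042577651948261144 gf 20.361441671848297
```

View pics/w2.png

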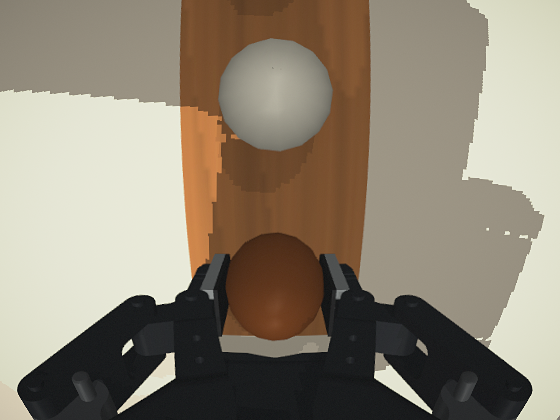

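The egg sits between the pads at about (275,285), gripped at 20 N. Lifting.

To row units: -0.1 m / 0.8 = -0.125, -0.085 m / 0.8 = -0.1063.

Request:
{"api": "step_hand", "payload": {
  "rows": {"jaw": [0.035, 0.035, 0.035, 0.035, 0.035, 0.035, 0.035], "dx": [0, 0, 0, 0, 0, 0, 0], "dy": [0, 0, 0, 0, 0, 0, 0], "dz": [-0.0063, -0.0188, -0.0438, -0.075, -0.1063, -0.125, -0.125], "yaw": [0, 0, 0, 0, 0, 0, 0]}
}}

```text
time: 4.95
position: [0.555, 0.0554, 0.1366]
orientation: [2.142, 2.297, 0.001]
ft_force: [-0.7, 0.5, -0.3]
grip_width: 0.0425
grasp_force: 20.5
```

```bash
python3 - <<'E'
from h import *
p,d=vision.snapshot("scene"); p2,_=vision.snapshot("wrist"); np.save("pics/s3.npy",d)
cv2.imwrite("pics/s3.png",np.hstack([cv2.resize(p[60:240,130:330],(400,360)),cv2.resize(p2[140:420,130:430],(386,360))]))
delta([.4965,-.1153,.12])
E
```

```text
5.05 pos [0.5545 0.0555 0.1351] tilt [-1.6e-03  2.0e-04 -1.0e+00] yaw 4.01 delta [-0.1663 -0.0698  0.0152] turn None w 0.04227691281238842 gf 20.480551421642303
```

View pics/s3.png

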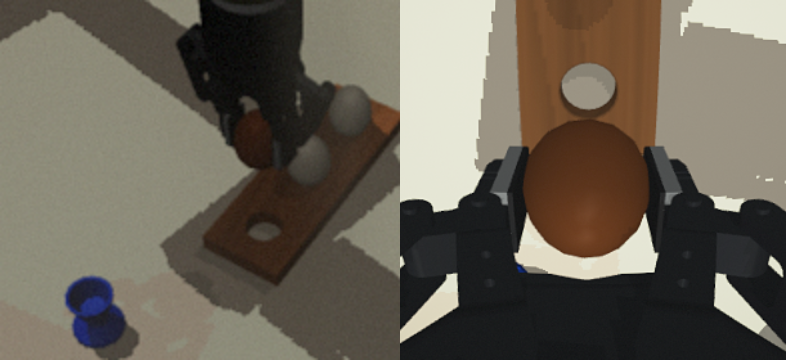

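The egg is out of its hole, upright between the pads. The blue cup is seen standing free. Moving over the cup.

To row units: -0.166 m / 0.8 = -0.2075, 0.016 m / 0.8 = 0.02.

Request:
{"api": "step_hand", "payload": {
  "rows": {"jaw": [0.035, 0.035, 0.035, 0.035, 0.035, 0.035, 0.035, 0.035, 0.035, 0.035], "dx": [-0.0188, -0.05, -0.0875, -0.125, -0.1625, -0.19, -0.2075, -0.2075, -0.2075, -0.2075], "dy": [-0.0075, -0.0213, -0.0363, -0.0525, -0.0688, -0.08, -0.0875, -0.0875, -0.0875, -0.0875], "dz": [0, 0, 0, 0, 0, 0, 0.0125, 0.02, 0.02, 0.02], "yaw": [0, 0, 0, 0, 0, 0, 0, 0, 0, 0]}
}}

```text
time: 6.3
position: [0.497, -0.1144, 0.1198]
orientation: [-2.141, -2.299, -0.0]
ft_force: [0.9, -0.2, -0.8]
grip_width: 0.0426
grasp_force: 20.5
```

```bash
python3 - <<'E'
from h import *
delta([.4965,-.1153,.07])
p,d=vision.snapshot("scene"); p2,d2=vision.snapshot("top")
H=cv2.cvtColor(p,cv2.COLOR_BGR2HSV); f=p.astype(int)
for n,q,D in(("scene",p,d),("top",p2,d2)):
    f=q.astype(int); m=(f[...,0]>f[...,2]*1.6)&(f[...,0]>40); m,s,c=biggest(m); P=cloud(n,m,D); Q=P[P[:,2]>.043]; print(n,s,len(Q),[(x[0],x[1]) for x in [cv2.minEnclosingCircle((Q[:,:2]*1000).astype(np.float32))]] if len(Q)>5 else "hidden")
w,_=vision.snapshot("wrist")
cv2.imwrite("pics/s4.png",np.hstack([cv2.resize(p[110:260,100:270],(408,360)),cv2.resize(w[140:420,130:430],(386,360))]))
E
```

```text
6.3 pos [ 0.497  -0.1144  0.1198] tilt [-0.e+00  1.e-04 -1.e+00] yaw 4.07 delta [-0.0009 -0.0006  0.0498] turn None w 0.04261369424009977 gf 20.486007258296013
scene [163 198  29  36 659] 175 [((498.0945129394531, -115.81342315673828), 21.19828224182129)]Traceback (most recent call last):
  File "<stdin>", line 6, in <module>
  File "h.py", line 13, in biggest
    k,l,s,c=cv2.connectedComponentsWithStats(m.astype(np.uint8)); i=1+s[1:,4].argmax(); return l==i,s[i],c[i]
                                                                      ~~~~~~~~~~~~~~^^
ValueError: attempt to get argmax of an empty sequence
```

To row units: 0.038 m / 0.8 = 0.0475, 0.036 m / 0.8 = 0.045.

Request:
{"api": "step_hand", "payload": {
  "rows": {"jaw": [0.035, 0.035, 0.035, 0.035, 0.035, 0.035], "dx": [-0.0006, -0.0006, -0.0006, -0.0006, -0.0006, -0.0006], "dy": [0, 0, 0, 0, 0, 0], "dz": [0.0125, 0.025, 0.0375, 0.045, 0.0475, 0.0475], "yaw": [0, 0, 0, 0, 0, 0]}
}}

```text
time: 7.15
position: [0.4969, -0.1156, 0.0818]
orientation: [2.142, 2.298, 0.0]
ft_force: [0.7, -0.7, -0.7]
grip_width: 0.0423
grasp_force: 20.5
```

```bash
python3 - <<'E'
from h import *
delta([.497,-.1153,.069])
p,d=vision.snapshot("scene"); w,_=vision.snapshot("wrist")
cv2.imwrite("pics/s4.png",np.hstack([cv2.resize(p[110:260,100:270],(408,360)),cv2.resize(w[140:420,130:430],(386,360))]))
E
```

```text
7.15 pos [ 0.4969 -0.1156  0.0818] tilt [ 0. -0. -1.] yaw 4.01 delta [0.0003 0.0001 0.0128] turn None w 0.042331610722989334 gf 20.48427253961563
```

View pics/s4.png

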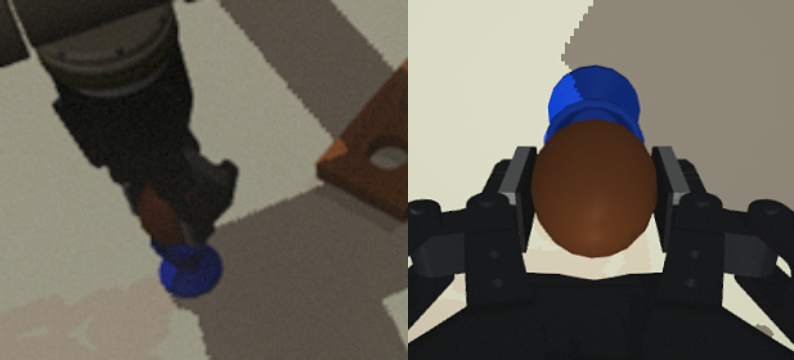

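The egg is just over the cup, which is centred under it (cup at about (595,100) in the wrist half, in line with the egg at (593,190)). I'll lower it slowly and watch the force.

To row units: 0.01 m / 0.8 = 0.0125, 0.009 m / 0.8 = 0.0113.

Request:
{"api": "step_hand", "payload": {
  "rows": {"jaw": [0.035, 0.035, 0.035, 0.035, 0.035], "dx": [0, 0, 0, 0, 0], "dy": [0, 0, 0, 0, 0], "dz": [0.0038, 0.0075, 0.0113, 0.0125, 0.0125], "yaw": [0, 0, 0, 0, 0]}
}}

```text
time: 7.88
position: [0.4968, -0.1156, 0.0718]
orientation: [-2.142, -2.298, 0.0]
ft_force: [0.3, 0.5, -1.1]
grip_width: 0.0422
grasp_force: 20.5
```

Request:
{"api": "step_hand", "payload": {
  "rows": {"jaw": [0.035, 0.035, 0.035], "dx": [0, 0, 0], "dy": [0, 0, 0], "dz": [0.0013, 0.0025, 0.0025], "yaw": [0, 0, 0]}
}}

```text
time: 8.25
position: [0.4968, -0.1155, 0.0697]
orientation: [-2.142, -2.298, 0.0]
ft_force: [0.6, 0.5, -0.8]
grip_width: 0.0424
grasp_force: 20.5
```

To row units: 0.001 m / 0.8 = 0.0013.

Request:
{"api": "step_hand", "payload": {
  "rows": {"jaw": [0.035, 0.035, 0.035], "dx": [0, 0, 0], "dy": [0, 0, 0], "dz": [0.0013, 0.0013, 0.0013], "yaw": [0, 0, 0]}
}}

```text
time: 8.62
position: [0.4969, -0.1155, 0.0689]
orientation: [2.142, 2.298, 0.0]
ft_force: [0.7, 0.5, 0.9]
grip_width: 0.0426
grasp_force: 20.6
```

Request:
{"api": "step_hand", "payload": {
  "rows": {"jaw": [0.035, 0.035, 0.035], "dx": [0, 0, 0], "dy": [0, 0, 0], "dz": [0.0013, 0.0013, 0.0013], "yaw": [0, 0, 0]}
}}

```text
time: 9.0
position: [0.497, -0.1155, 0.0685]
orientation: [2.142, 2.297, 0.001]
ft_force: [-1.2, 2.6, 8.6]
grip_width: 0.0421
grasp_force: 21.0
```

Contact (8.6 N upward, little side force). Opening gently.

Request:
{"api": "step_hand", "payload": {
  "rows": {"jaw": [0.043, 0.045, 0.048, 0.052, 0.06, 0.07, 0.07], "dx": [0, 0, 0, 0, 0, 0, 0], "dy": [0, 0, 0, 0, 0, 0, 0], "dz": [0, 0, 0, 0, 0, 0, 0], "yaw": [0, 0, 0, 0, 0, 0, 0]}
}}

```text
time: 9.88
position: [0.4968, -0.1155, 0.0678]
orientation: [2.142, 2.298, -0.0]
ft_force: [-0.4, 0.0, 0.2]
grip_width: 0.0701
grasp_force: 0.0
```

```bash
python3 - <<'E'
from h import *
p,d=vision.snapshot("scene"); w,_=vision.snapshot("wrist")
cv2.imwrite("pics/s5.png",np.hstack([cv2.resize(p[110:260,100:270],(408,360)),cv2.resize(w[140:420,130:430],(386,360))]))
E
```

```text
(no output)
```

View pics/s5.png

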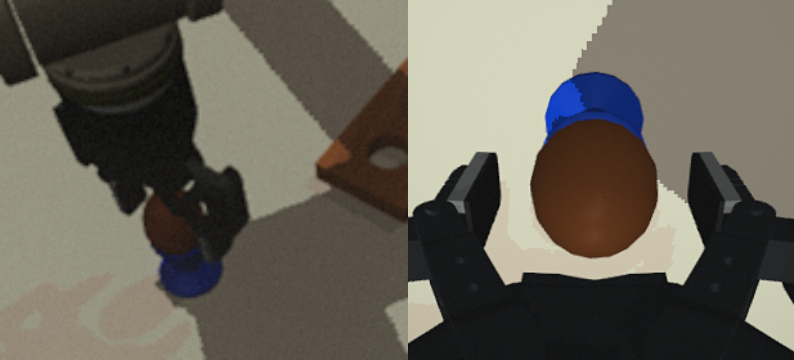

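The egg stands in the cup, centred between the open fingers (about (594,188) in the wrist half). Retreating upward.

To row units: -0.18 m / 0.8 = -0.225, -0.14 m / 0.8 = -0.175.

Request:
{"api": "step_hand", "payload": {
  "rows": {"jaw": [0.085, 0.085, 0.085, 0.085, 0.085, 0.085, 0.085, 0.085, 0.085, 0.085, 0.085, 0.085], "dx": [0, 0, 0, 0, 0, 0, 0, 0.075, 0.15, 0.225, 0.225, 0.225], "dy": [0, 0, 0, 0, 0, 0, 0, 0, 0, 0, 0, 0], "dz": [0, -0.0125, -0.0375, -0.075, -0.125, -0.175, -0.225, -0.225, -0.225, -0.225, -0.225, -0.225], "yaw": [0, 0, 0, 0, 0, 0, 0, 0, 0, 0, 0, 0]}
}}

```text
time: 11.48
position: [0.4842, 0.0638, 0.2483]
orientation: [2.141, 2.298, 0.0]
ft_force: [-0.1, -0.0, -0.0]
grip_width: 0.0849
grasp_force: 0.0
```

```bash
python3 - <<'E'
from h import *
p,d=vision.snapshot("scene"); P=cloud("scene",d>0,d); s=(abs(P[:,0]-.497)<.03)&(abs(P[:,1]+.1155)<.03)&(P[:,2]<.12); T=P[s]
T=T[T[:,2]>T[:,2].max()-.006]; print("egg top",T[:,2].max(),T.mean(0))
cv2.imwrite("pics/s6.png",np.hstack([cv2.resize(p[110:260,100:270],(408,360)),cv2.resize(p,(384,360))]))
E
```

```text
egg top 0.10045729869339651 [ 0.49882322 -0.1161374   0.09686473]
```

View pics/s6.png

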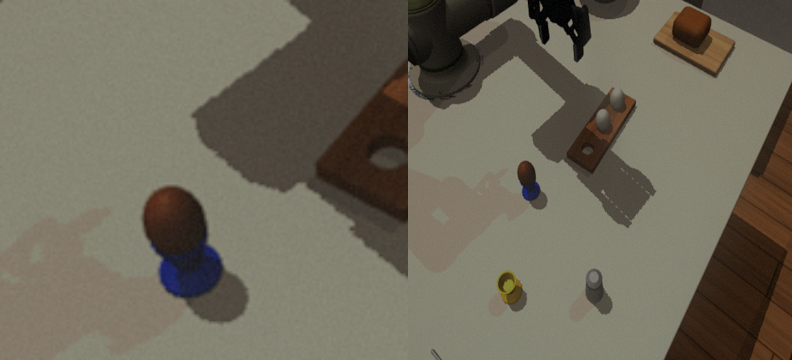

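The egg stands upright in the upright blue cup (egg at about (175,220) in the left crop). Its top measures 0.10 m, against 0.098 m expected, and nothing else has moved.

```bash
python3 -c "
from rig import env, vision, read_state
print(env.job_done())"
```

```text
the job is handed in; nothing more can be done
None
```

The brown egg stands upright, pointed end up, in the blue cup. It was set down gently, the other objects look unmoved in the last picture, and the job was handed in at about 11.5 s; no verdict was returned.

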